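Feed a blank plate into the guarded marker with the push stick

ROBOT

A 6-joint arm with a two-finger parallel gripper is mounted at the origin on the work surface; the furniture and walls round the work are solid. World frame = base frame: x ahead of the robot, y to its left, z up, the work surface at z = 0. Lengths are in m, angles in rad, forces in N, time in s.
With the tool pointing down it reaches from about 0.35 to 0.725 m from the base axis. Payload 4.3 kg.
Tool frame: the origin (TCP) lies at the very end of the fingers, on their centre line; the grasp point (between the pads) lies 19 mm behind it; z points along the fingers, y is the direction in which the jaws open and shut (so a half turn about z gives the same grasp; the last joint's range is limited). The gripper opens to 85 mm and grips with 20 to 120 N. Pads are 22 mm wide; open, the fingers measure 114 mm over their backs; the gripper's body (76 mm by 85 mm) begins 54 mm behind the grasp point. The pads swing forward as they close: fully open they stand 13 mm farther back than shut.
Start: joints at [-1.346, 0.377, 0.081, 1.274, 0, 1.46], TCP at [0.189, -0.543, 0.231] pointing down, gripper open.
Joint ranges: [-2.72, 2.72], [-0.84, 1.66], [-1.02, 1.22], [-1.77, 2.12], [-1.37, 1.28], [-3.14, 3.14]. Speed limits (rad/s): [2.57, 2.57, 3.14, 3.14, 3.14, 3.14].

INTERFACE

Orientations are given as [roll, pitch, yaw] about the fixed x, y, z axes, in that order (R = Rz(yaw) Ry(pitch) Rx(roll)).
In Python, from workcell import ctrl gives the robot as it stands.
- The arm moves only by the tool play_rows, never from a script. Its argument "plan" is a list of rows, each an object of numbers: "x", "y", "z": the shift along the tool's x, y, z in m; "ax", "ay", "az": the turn, a rotation vector about the tool's x, y, z in rad. In form: [{"x": .., "y": .., "z": .., "ax": .., "ay": .., "az": ..}, ...]. A call has 1 to 10 rows; each row shifts and turns the commanded pose from where the row before left it, along the tool's axes as they then stand; what a row does not reach is not made up. A row lasts 1/10 s, in which the tool goes at most 50 mm and 8.59 degrees, less where a joint would pass 70% of its speed; a pose out of reach is approached as far as the arm can. A call with a gripper value outside its range is refused whole. "gripper" is the finger opening in m, from 0 to 0.0854, set as the call begins (left out, the last holds). The fingers move at their own pace and stop on an object; "force" is the grip in N (left out, the last holds). Time passes only in rows, so rows that do not move let the fingers close. It gives the time, the measured TCP pose, the force and the opening at its end, in the units of the state.
- ctrl.sense(): the state, without advancing time (a new reading comes with each control period).
- ctrl.capture(name): name is "side" or "top"; returns a dict with "frame" (400x640x3 uint8, red, green, blue), "fov_y" (degrees; the focal length in pixels is half the picture's height over the tangent of half this angle, whatever the lens; pixels are square), "cx", "cy" (the principal point, pixels), "R" (3x3) and "t" (3): a world point X has camera coordinates R X + t. Camera axes: x right, y down, z forward; pixel columns grow to the right and rows downward; lengths in m; the calibration is good to about 2 mm. A picture is of the moment at which its call begins. There is no depth.
- ctrl.job_done(): hands the job in, once; it reports no verdict.
The state is a dict: "t": time; "joints": joint angles; "joint_vel": joint speeds; "tau": joint torques, N m; "eef_pos": TCP position; "tcp_rot": TCP orientation; "ft_force": force on the tool from outside, world axes, zero at the start; "moment": the same for the moment, N m; "width": finger opening in m.
Only numpy, scipy, OpenCV 4.12 (cv2) and the standard library are available. Lean on these libraries where they do the work, as an engineer would, in place of code of your own. Each camera call takes 0.05 s, during which the arm holds its last target. There are 200 camera calls.

TASK

Pick up the wooden push stick and use its wide head behind the blank wooden plate to feed the plate through the low guarded opening of the marking machine, until the plate has pushed the machine's stiff inner slide fully home; then press it there firmly for half a second, with about 14 N and never with more than 22 N. Then draw the stick out and lay it back flat on the counter, clear of the machine. Keep the hand off the plate and the machine, and leave the mug, the cup and the blue box where they stand.

Things in the scene. Friction and masses are not known exactly. Their poses are not given: they have to be found in the camera images.
- mouth (a point): Machine: point on the bed's top, mid-opening, in the plane of the guard's front edge. x = level feed direction into the opening, z = up. The opening is 34 mm high. Guides 64 mm apart, 14 mm tall, run from x = 0 inwards and flare to 95 mm apart at x = -40 mm. Inside at x = 85 mm a sprung bar drags on the plate (1 to 4 N).
- back_slide (a joint): Stiff slide hidden in the machine, pushed along the feed by the plate's leading edge. Metres: 0 to 0.002 at the start, 0.010 = home on a hard rubber buffer, where the push rises by about 12 N per mm: feel for it. Moves at about 4 N, not sprung. Its place varies unseen: when home, the stick's head is 25 to 52 mm inside. Home = over 8.5 mm and pressed with over 9 N for 0.3 s.
- plate_center (a point): Centre of the loose blank plate, pale wood, 90 (x, along the feed) x 60 x 10 mm thick, 0.04 to 0.09 kg, flat on the bed before the opening, up to 6 mm off the centre line and a little askew. z = up. Not to be touched by hand; the stick may press it with at most 22 N.
- stick_grip (a point): Centre of the handle block of the loose push stick (brown wood, 0.1 kg): block 50 long (x) x 20 wide (y) x 50 mm tall, 25 mm above the stick's flat underside. x = along the stick to its head, z = up. Grip it across the 20 mm from above. A bar 16 wide, 14 mm tall runs forward from it along the underside.
- stick_head (a point): Middle of the flat front face of the push stick's crosswise head (40 wide, 14 tall, 12 mm thick), 160 mm in front of stick_grip along the stick's x and 7 mm above its underside.
- machine: Marking machine, fixed: aluminium bed 340 x 120 x 8 mm on the counter, from x = -170 to 170 mm; over its inner half a grey guard 88 mm wide, top 42 mm above the bed; on that from x = 80 mm a white housing up to 94 mm above the bed. Origin 8 mm below the point mouth, same axes.
- plate: The blank plate; origin at the centre of its underside, axes as plate_center.
- stick: The push stick; origin at its underside below stick_grip, same axes.
- mug_a: Bystander: brown mug with handle, 109x158x84 mm, origin centre of its underside. Leave alone.
- cup_a: Bystander: brown cup without handle, 77x77x74 mm, origin centre of its underside. Leave alone.
- box_a: Bystander: small blue box with lid, 81x100x72 mm, origin centre of its underside. Leave alone.

How it is judged:
On the way, in this order (a step that is already met when the one before it is completed fails the run):
1. the plate is wholly inside the opening, with the stick's head against it (x of plate_center in the frame of machine above 0.046 m and contact force between stick and plate above 0.3 N), for 0.05 s.
2. the inner slide is fully home and the stick presses the plate with over 9 N (value of joint back_slide above 0.0085 m and contact force between stick and plate above 9 N), for 0.3 s.
At the end, for the whole second after the job is handed in: The inner slide is home (over 8.5 mm of 10), the plate lies still and straight (within 0.08 rad) under the guard with its centre over 65 mm inside, and the push stick lies still and flat on the counter (handle centre below 30 mm), its head at least 30 mm outside the opening (value of joint back_slide above 0.0085 m and x of plate_center in the frame of machine above 0.065 m and angle between the x axis of plate and the x axis of machine, either way round below 0.08 rad and linear speed of each of plate, stick below 0.01 m/s and x of stick_head in the frame of machine below -0.03 m and height (world z) of stick_grip below 0.03 m and angle between stick_grip's own z axis and vertical below 0.1 rad); the robot touches nothing.
It fails at once if the stick presses the plate with more than 22 N (contact force between stick and plate above 22 N).
It fails at once if the hand or arm touches the plate (contact force between any of the fingers, the arm and plate above 0.5 N).
It fails at once if the hand or arm bumps the machine (contact force between any of the fingers, the arm and machine above 4 N).
It fails at once if a bystander is moved by more than 25 mm (distance of any of mug_a, cup_a, box_a from where it was at the start of the episode above 0.025 m).
It also fails if it takes over 56 s, if anything falls off the work surface, if the arm or the gripper's body presses on something with over 40 N, if the wrist force passes 120 N, or if a joint passes its speed limit or range.

## Working session

There is one attempt and no reset: what is moved stays moved. The work goes in short steps, Python scripts to look and compute and a tool call to move; the robot and the scene stay as the last step left them, time stands still between calls to the robot, and variables do not carry over. Pictures are saved under pics/ and viewed, about 8 in all and at most 12, crops included, and the job is handed in when it is done.

Besides the shell and the picture viewer there is one more tool, called after "Call:" in YAML: its name, and indented under it one key for each argument. play_rows: Moves the arm, as the interface text tells. Its arguments: {"type":"object","properties":{"plan":{"type":"array"},"gripper":{"type":"number"},"force":{"type":"number"}},"required":["plan"]}

```bash
mkdir -p pics; ls
python3 - <<'E'
from workcell import ctrl
import cv2,pickle
print(ctrl.sense())
for n in("side","top"):
    c=ctrl.capture(n); cv2.imwrite(f"pics/{n}0.png",c["frame"][:,:,::-1]); pickle.dump(c,open(f"{n}0.pkl","wb"))
    print(n,c["fov_y"],c["cx"],c["cy"],c["R"],c["t"])
E
```

```text
pics
{'t': 0.0, 'joints': array([-1.34630780e+00,  3.78099451e-01,  7.96333504e-02,  1.27438424e+00,
       -2.20845980e-05,  1.46049146e+00]), 'joint_vel': array([-0.00010666,  0.00094088,  0.00158083,  0.00109284, -0.00054049,
       -0.00090647]), 'tau': array([-1.80871859e-05, -4.63599765e+01,  2.69878507e+01,  2.06947583e-02,
       -2.17420757e-04, -6.47611202e-06]), 'eef_pos': array([ 0.18878155, -0.54244079,  0.23034298]), 'tcp_rot': array([-3.13954869e+00, -2.04158259e-04,  3.34793211e-01]), 'ft_force': array([-0.5083551 , -0.39493072, -0.51242508]), 'moment': array([-0.03374525, -0.01197594,  0.02470398]), 'width': 0.08554360374586543}
side 53.414856678234635 320.52208252272493 211.05526434935888 [[ 0.94860162 -0.31617357  0.01375647]
 [-0.1422223  -0.46472848 -0.87395667]
 [ 0.28271502  0.82708024 -0.48580912]] [-0.56669362  0.13660738  0.86155485]
top 43.58384485776402 311.0381144404539 194.94626229870948 [[ 0.02060625 -0.99973688 -0.01007761]
 [-0.99726081 -0.01983694 -0.07125563]
 [ 0.07103697  0.01151832 -0.99740718]] [-0.01710321  0.61019141  1.17128907]
```

View pics/top0.png

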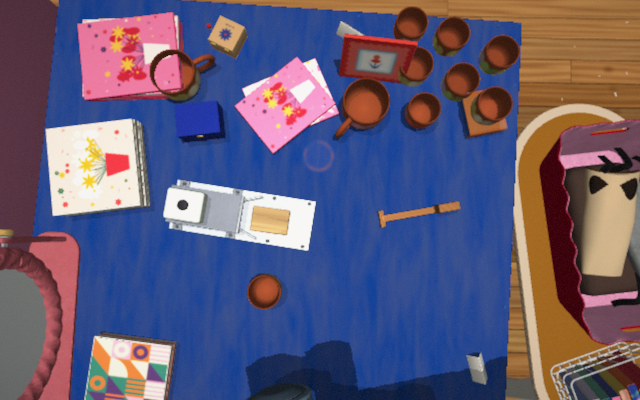

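View pics/side0.png

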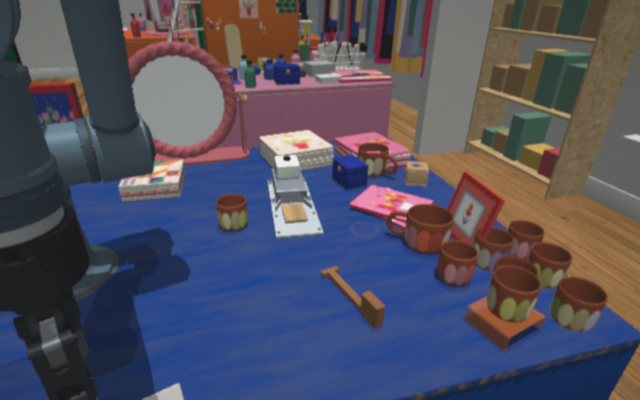

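```bash
cat > h.py <<'E'
import numpy as np,cv2,pickle
def ray(c,u,v,z):
    f=c["frame"].shape[0]/2/np.tan(np.radians(c["fov_y"])/2)
    R=np.array(c["R"]);t=np.array(c["t"]);C=-R.T@t
    d=R.T@np.array([(u-c["cx"])/f,(v-c["cy"])/f,1]); return C+d*(z-C[2])/d[2]
def proj(c,X):
    f=c["frame"].shape[0]/2/np.tan(np.radians(c["fov_y"])/2)
    p=np.array(c["R"])@np.array(X)+np.array(c["t"]); return f*p[:2]/p[2]+[c["cx"],c["cy"]]
def crop(c,x0,y0,x1,y1,s,name):
    cv2.imwrite(name,cv2.resize(c["frame"][y0:y1,x0:x1,::-1],None,fx=s,fy=s,interpolation=cv2.INTER_CUBIC))
E
python3 - <<'E'
from h import *
c=pickle.load(open("top0.pkl","rb"))
crop(c,155,170,325,260,4,"pics/m.png")
crop(c,370,195,470,235,6,"pics/s.png")
a=cv2.imread("pics/m.png");b=cv2.imread("pics/s.png")
w=max(a.shape[1],b.shape[1]);p=lambda i:cv2.copyMakeBorder(i,0,0,0,w-i.shape[1],cv2.BORDER_CONSTANT)
cv2.imwrite("pics/ms.png",np.vstack([p(a),p(b)]))
hsv=cv2.cvtColor(c["frame"],cv2.COLOR_RGB2HSV)
for q in [(270,220),(310,225),(447,208),(400,215),(382,219),(220,210),(350,215)]: print(q,c["frame"][q[1],q[0]],hsv[q[1],q[0]])
E
```

```text
(270, 220) [220 178 120] [ 17 116 220]
(310, 225) [247 247 246] [ 30   1 247]
(447, 208) [192 130  76] [ 14 154 192]
(400, 215) [197 130  78] [ 13 154 197]
(382, 219) [208 140  82] [ 14 154 208]
(220, 210) [172 177 188] [111  22 188]
(350, 215) [ 44  76 149] [111 180 149]
```

View pics/ms.png

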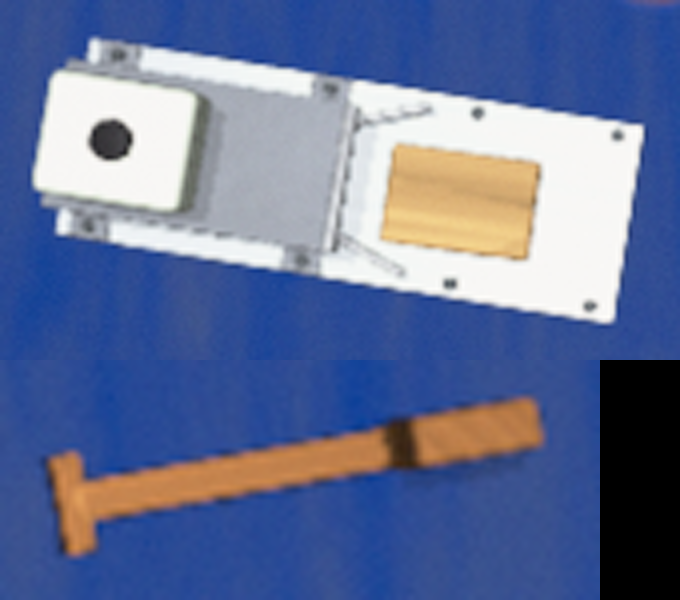

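Run:
```python
from h import *
c=pickle.load(open("top0.pkl","rb"))
rgb=c["frame"];hsv=cv2.cvtColor(rgb,cv2.COLOR_RGB2HSV)
# bed corners: crop pixel (k+.5)/4-.5+off
pt=lambda u,v,z,s=4,o=(155,170):ray(c,(u+.5)/s-.5+o[0],(v+.5)/s-.5+o[1],z)
A,B,Cc,D=[pt(u,v,.008) for u,v in[(642,125),(613,322),(57,234),(90,38)]]
print("bed",A,B,Cc,D, [np.linalg.norm(p) for p in(A-B,B-Cc,Cc-D,D-A)])
M=(A+B+Cc+D)/4
yx=((D-A)+(Cc-B)); yaw=np.arctan2(yx[1],yx[0]); print("machine",M,yaw)
def comp(mask,z,box):
    m=np.zeros(mask.shape,np.uint8); x0,y0,x1,y1=box; m[y0:y1,x0:x1]=mask[y0:y1,x0:x1]*255
    ys,xs=np.nonzero(m); return np.array([ray(c,u,v,z) for u,v in zip(xs,ys)])[:,:2]
def rect(P):
    r=cv2.minAreaRect(P.astype(np.float32)*1000); return r
sat=(hsv[...,1]>70)&(hsv[...,0]<25)&(hsv[...,2]>60)
P=comp(sat,.018,(245,200,295,240)); print("plate",P.mean(0),rect(P),len(P))
u=np.array([np.cos(yaw),np.sin(yaw)]);n=np.array([-u[1],u[0]])
d=P.mean(0)-M[:2];print("plate in machine",d@u,d@n)
l=np.linalg.eigh(np.cov(P.T));v=l[1][:,1];print("plate yaw pca",np.arctan2(v[1],v[0]))
S=comp(sat,.014,(370,195,470,235)); print("stick",rect(S))
h=comp(sat,.05,(440,195,470,235)); print("handle",h.mean(0),rect(h))
b=comp(sat,.014,(390,195,432,235));l=np.linalg.eigh(np.cov(b.T));v=l[1][:,1];print("bar",b.mean(0),np.arctan2(v[1],v[0]),v)
hd=comp(sat,.014,(370,195,386,235)); print("head",hd.mean(0),rect(hd))
# head face midpoint: crop (63,507)ish left edge, s=6
fm=[pt(u,v,.014,6,(370,195)-np.array([0,60])) for u,v in[(48,458),(66,556)]]
print("face",fm,sum(fm)/2,np.linalg.norm(fm[0]-fm[1]))
# handle top corners
k=[pt(u,v,.05,6,(370,135)) for u,v in[(536,398),(543,440),(413,466),(411,422)]]
print("handle corners",k,sum(k)/4,[np.linalg.norm(k[i]-k[i-1]) for i in range(4)])
```

```text
bed [ 0.59726144 -0.01472969  0.008     ] [4.78857198e-01 2.54627025e-04 8.00000000e-03] [0.52450765 0.336002   0.008     ] [0.64337478 0.32079725 0.008     ] [np.float64(0.11934862663826598), np.float64(0.3388366336906977), np.float64(0.11983562941866065), np.float64(0.33868092171559444)]
machine [0.56100027 0.16058105 0.008     ] 1.434937537885781
plate [0.54880531 0.09284498] ((548.7579345703125, 92.78703308105469), (87.63233184814453, 57.754150390625), 83.5123519897461) 891
plate in machine -0.06876360127375596 0.0029083324821013393
plate yaw pca 1.4563618503388214
stick ((570.8658447265625, -263.9765930175781), (36.94913864135742, 194.71054077148438), 8.189507484436035)
handle [ 0.58770407 -0.32591458] ((587.8267211914062, -325.8760986328125), (18.627199172973633, 46.7116584777832), 10.619935989379883)
bar [ 0.57156818 -0.24315278] 1.76925648378682 [-0.19715995  0.98037134]
head [ 0.55817754 -0.17512299] ((558.24267578125, -175.84976196289062), (37.16563034057617, 15.717976570129395), 10.09898567199707)
face [array([ 0.57584207, -0.16456608,  0.014     ]), array([ 0.53700832, -0.1721472 ,  0.014     ])] [ 0.5564252  -0.16835664  0.014     ] 0.03956682206149556
handle corners [array([ 0.601338  , -0.34825775,  0.05      ]), array([ 0.58514365, -0.35094584,  0.05      ]), array([ 0.5740887, -0.3009105,  0.05     ]), array([ 0.59108147, -0.30009696,  0.05      ])] [ 0.58791295 -0.32505276  0.05      ] [np.float64(0.049240821844365595), np.float64(0.01641593182472922), np.float64(0.051242045253937024), np.float64(0.017012234366493684)]
```

Call:
play_rows:
  plan:
    - {"az": -0.1433}
    - {"az": -0.1433}
    - {"az": -0.1433}
    - {"az": -0.1433}
    - {"az": -0.1433}
    - {"az": -0.1433}
    - {"az": -0.1433}
    - {"az": -0.1433}
    - {"az": -0.1433}
    - {"az": -0.1433}
  gripper: 0.06
  force: 80

```text
$.plan[0]: bad value
```

```bash
cat > d.py <<'E'
import sys,numpy as np
from workcell import ctrl
from scipy.spatial.transform import Rotation as Ro
def delta(p,yaw):
    s=ctrl.sense();R=Ro.from_euler('xyz',s["tcp_rot"])
    print("t",s["t"],"pos",s["eef_pos"].round(4),"rpy",np.round(s["tcp_rot"],4),"F",s["ft_force"].round(2),"w",s["width"])
    print("tool shift",R.inv().apply(np.array(p)-s["eef_pos"]).round(4),"rotvec",(R.inv()*Ro.from_euler('xyz',[np.pi,0,yaw])).as_rotvec().round(4))
if __name__=="__main__": delta([float(v) for v in sys.argv[1:4]],float(sys.argv[4]))
E
python3 d.py 0.588 -0.3255 0.12 1.768
```

```text
t 0.1 pos [ 0.1888 -0.5425  0.2305] rpy [-3.1398e+00 -2.0000e-04  3.3480e-01] F [-0.09 -0.94 -0.01] w 0.08590324752997176
tool shift [ 0.4483 -0.0736  0.1107] rotvec [-1.3000e-03 -1.4000e-03 -1.4332e+00]
```

Call:
play_rows:
  plan:
    - {"x": 0, "y": 0, "z": 0, "ax": 0, "ay": 0, "az": -0.1433}
    - {"x": 0, "y": 0, "z": 0, "ax": 0, "ay": 0, "az": -0.1433}
    - {"x": 0, "y": 0, "z": 0, "ax": 0, "ay": 0, "az": -0.1433}
    - {"x": 0, "y": 0, "z": 0, "ax": 0, "ay": 0, "az": -0.1433}
    - {"x": 0, "y": 0, "z": 0, "ax": 0, "ay": 0, "az": -0.1433}
    - {"x": 0, "y": 0, "z": 0, "ax": 0, "ay": 0, "az": -0.1433}
    - {"x": 0, "y": 0, "z": 0, "ax": 0, "ay": 0, "az": -0.1433}
    - {"x": 0, "y": 0, "z": 0, "ax": 0, "ay": 0, "az": -0.1433}
    - {"x": 0, "y": 0, "z": 0, "ax": 0, "ay": 0, "az": -0.1433}
    - {"x": 0, "y": 0, "z": 0, "ax": 0, "ay": 0, "az": -0.1433}
  gripper: 0.06
  force: 80

```text
t: 1.1
eef_pos: [0.1889, -0.5427, 0.2307]
tcp_rot: [-3.142, -0.001, 1.774]
ft_force: [0.1, -0.0, 0.7]
width: 0.0599
```

```bash
python3 d.py 0.588 -0.3255 0.12 1.768
```

```text
t 1.1 pos [ 0.1889 -0.5427  0.2307] rpy [-3.1416e+00 -1.2000e-03  1.7737e+00] F [ 0.05 -0.03  0.69] w 0.059904256604778244
tool shift [0.1321 0.4347 0.1109] rotvec [-0.     -0.0012  0.0057]
```

Call:
play_rows:
  plan:
    - {"x": 0.0132, "y": 0.0435, "z": 0.005, "ax": 0, "ay": 0, "az": 0.003}
    - {"x": 0.0132, "y": 0.0435, "z": 0.005, "ax": 0, "ay": 0, "az": 0}
    - {"x": 0.0132, "y": 0.0435, "z": 0.005, "ax": 0, "ay": 0, "az": 0}
    - {"x": 0.0132, "y": 0.0435, "z": 0.005, "ax": 0, "ay": 0, "az": 0}
    - {"x": 0.0132, "y": 0.0435, "z": 0.005, "ax": 0, "ay": 0, "az": 0}
    - {"x": 0.0132, "y": 0.0435, "z": 0.005, "ax": 0, "ay": 0, "az": 0}
    - {"x": 0.0132, "y": 0.0435, "z": 0.005, "ax": 0, "ay": 0, "az": 0}
    - {"x": 0.0132, "y": 0.0435, "z": 0.005, "ax": 0, "ay": 0, "az": 0}
    - {"x": 0.0132, "y": 0.0435, "z": 0.005, "ax": 0, "ay": 0, "az": 0}
    - {"x": 0.0132, "y": 0.0435, "z": 0.005, "ax": 0, "ay": 0, "az": 0}

```text
t: 2.1
eef_pos: [0.5915, -0.3282, 0.1805]
tcp_rot: [-3.141, -0.001, 1.765]
ft_force: [0.4, 0.2, 0.5]
width: 0.0599
```

```bash
python3 d.py 0.588 -0.3255 0.014 1.768
```

```text
t 2.1 pos [ 0.5915 -0.3282  0.1805] rpy [-3.1408e+00 -5.0000e-04  1.7649e+00] F [0.39 0.17 0.46] w 0.05988633726495599
tool shift [ 0.0033 -0.0028  0.1665] rotvec [-0.0008 -0.0005 -0.0031]
```

Call:
play_rows:
  plan:
    - {"x": 0.0033, "y": -0.0028, "z": 0.025, "ax": 0, "ay": 0, "az": -0.003}
    - {"x": 0, "y": 0, "z": 0.03, "ax": 0, "ay": 0, "az": 0}
    - {"x": 0, "y": 0, "z": 0.03, "ax": 0, "ay": 0, "az": 0}
    - {"x": 0, "y": 0, "z": 0.025, "ax": 0, "ay": 0, "az": 0}
    - {"x": 0, "y": 0, "z": 0.02, "ax": 0, "ay": 0, "az": 0}
    - {"x": 0, "y": 0, "z": 0.015, "ax": 0, "ay": 0, "az": 0}
    - {"x": 0, "y": 0, "z": 0.012, "ax": 0, "ay": 0, "az": 0}
    - {"x": 0, "y": 0, "z": 0.008, "ax": 0, "ay": 0, "az": 0}
    - {"x": 0, "y": 0, "z": 0, "ax": 0, "ay": 0, "az": 0}

```text
t: 3.0
eef_pos: [0.5861, -0.3264, 0.015]
tcp_rot: [-3.14, -0.002, 1.768]
ft_force: [-0.3, 1.2, -0.7]
width: 0.0599
```

Call:
play_rows:
  plan:
    - {"x": 0, "y": 0, "z": 0, "ax": 0, "ay": 0, "az": 0}
    - {"x": 0, "y": 0, "z": 0, "ax": 0, "ay": 0, "az": 0}
    - {"x": 0, "y": 0, "z": 0, "ax": 0, "ay": 0, "az": 0}
    - {"x": 0, "y": 0, "z": 0, "ax": 0, "ay": 0, "az": 0}
    - {"x": 0, "y": 0, "z": 0, "ax": 0, "ay": 0, "az": 0}
    - {"x": 0, "y": 0, "z": 0, "ax": 0, "ay": 0, "az": 0}
    - {"x": 0, "y": 0, "z": 0, "ax": 0, "ay": 0, "az": 0}
    - {"x": 0, "y": 0, "z": 0, "ax": 0, "ay": 0, "az": 0}
    - {"x": 0, "y": 0, "z": 0, "ax": 0, "ay": 0, "az": 0}
  gripper: 0.0
  force: 80

```text
t: 3.9
eef_pos: [0.5878, -0.3276, 0.0176]
tcp_rot: [3.14, 0.002, 1.768]
ft_force: [-0.0, -0.2, 6.1]
width: 0.0187
```

Call:
play_rows:
  plan:
    - {"x": 0, "y": 0, "z": -0.01, "ax": 0, "ay": 0, "az": 0}
    - {"x": 0, "y": 0, "z": -0.02, "ax": 0, "ay": 0, "az": 0}
    - {"x": 0, "y": 0, "z": 0, "ax": 0, "ay": 0, "az": 0}

```text
t: 4.2
eef_pos: [0.5883, -0.3279, 0.049]
tcp_rot: [3.139, 0.003, 1.768]
ft_force: [-0.3, -0.4, -0.7]
width: 0.0189
```

```bash
python3 d.py 0.588 -0.3255 0.045 1.768
python3 - <<'E'
from h import *
from workcell import ctrl
for n in("top","side"):
    c=ctrl.capture(n); pickle.dump(c,open(n+"1.pkl","wb"))
crop(pickle.load(open("side1.pkl","rb")),260,140,480,340,3.6,"pics/s1.png")
E
```

```text
t 4.2 pos [ 0.5883 -0.3279  0.049 ] rpy [3.1389e+00 3.0000e-03 1.7679e+00] F [-0.3  -0.42 -0.65] w 0.018896034761230255
tool shift [0.0024 0.0002 0.004 ] rotvec [ 0.0027  0.003  -0.0001]
```

View pics/s1.png

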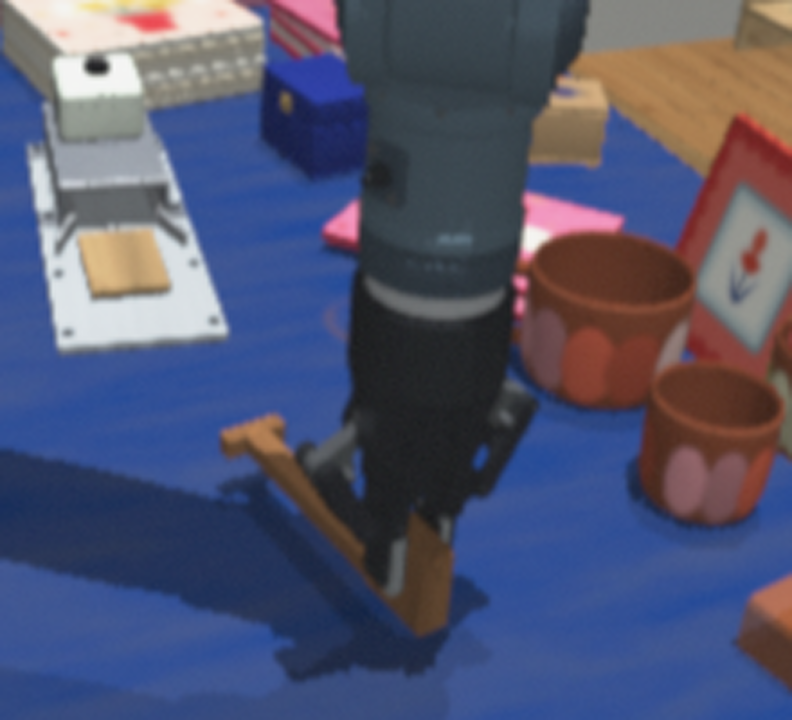

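The side view shows the stick lifted and held by its handle (crop ≈(410,560)) with the head at ≈(252,436). I'll check its level from both views.

Run:
```python
from h import *
a=pickle.load(open("top1.pkl","rb"));b=pickle.load(open("side1.pkl","rb"))
crop(a,365,195,425,240,8,"pics/a.png");crop(b,315,240,365,285,8,"pics/b.png")
A=cv2.imread("pics/a.png");B=cv2.imread("pics/b.png");B=cv2.resize(B,(400,360))
cv2.imwrite("pics/ab.png",np.hstack([A[:, :400],B]))
# predicted head top corners if level with underside h
g=np.array([.5883,-.3265]);y=1.768;u=np.array([np.cos(y),np.sin(y)]);n=np.array([-u[1],u[0]])
for h in(.0314,.036,.026):
  for s in(.02,-.02):
    p=[*(g+.16*u+s*n),h+.014]; t=(proj(a,p)-[365,195]+.5)*8-.5; q=(proj(b,p)-[315,240]+.5)*8-.5
    print(h,s,t.round(),(q+[400,0]).round())
```

```text
0.0314 0.02 [147. 260.] [442. 151.]
0.0314 -0.02 [121. 124.] [570. 110.]
0.036 0.02 [149. 260.] [442. 137.]
0.036 -0.02 [123. 124.] [570.  96.]
0.026 0.02 [144. 260.] [442. 168.]
0.026 -0.02 [119. 125.] [569. 126.]
```

View pics/ab.png

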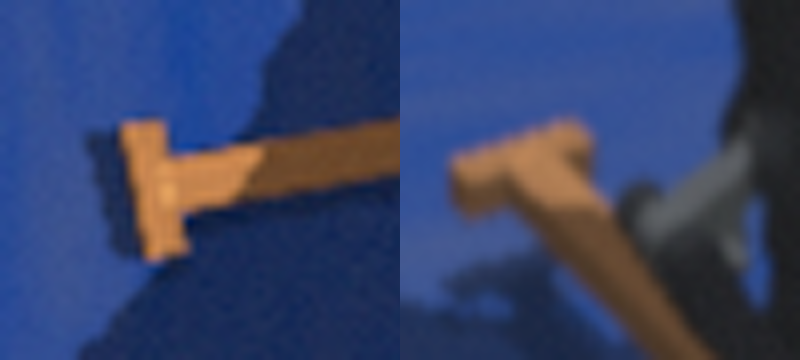

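```bash
python3 d.py 0.518 -0.1464 0.049 1.435
```

```text
t 4.3 pos [ 0.5871 -0.3271  0.0465] rpy [3.1411e+00 7.0000e-04 1.7678e+00] F [ 0.08 -0.43 -1.64] w 0.018760048507225274
tool shift [ 0.1908 -0.0324 -0.0027] rotvec [0.0006 0.0006 0.3328]
```

Call:
play_rows:
  plan:
    - {"x": 0, "y": 0, "z": -0.003, "ax": 0, "ay": 0, "az": 0.111}
    - {"x": 0, "y": 0, "z": 0, "ax": 0, "ay": 0, "az": 0.111}
    - {"x": 0, "y": 0, "z": 0, "ax": 0, "ay": 0, "az": 0.111}
    - {"x": 0.0242, "y": -0.0133, "z": 0, "ax": 0, "ay": 0, "az": 0}
    - {"x": 0.0242, "y": -0.0133, "z": 0, "ax": 0, "ay": 0, "az": 0}
    - {"x": 0.0242, "y": -0.0133, "z": 0, "ax": 0, "ay": 0, "az": 0}
    - {"x": 0.0242, "y": -0.0133, "z": 0, "ax": 0, "ay": 0, "az": 0}
    - {"x": 0.0242, "y": -0.0133, "z": 0, "ax": 0, "ay": 0, "az": 0}
    - {"x": 0.0242, "y": -0.0133, "z": 0, "ax": 0, "ay": 0, "az": 0}
    - {"x": 0.0242, "y": -0.0133, "z": 0, "ax": 0, "ay": 0, "az": 0}

```text
t: 5.3
eef_pos: [0.5161, -0.145, 0.0481]
tcp_rot: [-3.14, -0.0, 1.435]
ft_force: [1.4, 1.3, -0.5]
width: 0.019
```

Call:
play_rows:
  plan:
    - {"x": 0, "y": 0, "z": 0, "ax": 0, "ay": 0, "az": 0}
    - {"x": 0, "y": 0, "z": 0, "ax": 0, "ay": 0, "az": 0}
    - {"x": 0, "y": 0, "z": 0, "ax": 0, "ay": 0, "az": 0}

```text
t: 5.6
eef_pos: [0.5179, -0.1471, 0.049]
tcp_rot: [3.141, 0.0, 1.434]
ft_force: [0.7, -0.8, -1.1]
width: 0.0192
```

```bash
python3 d.py 0.518 -0.1464 0.029 1.435
python3 - <<'E'
from h import *
from workcell import ctrl
c=ctrl.capture("top"); pickle.dump(c,open("top2.pkl","wb"))
crop(c,230,180,430,280,4,"pics/t2.png")
E
```

```text
t 5.6 pos [ 0.5179 -0.1471  0.049 ] rpy [3.1414e+00 4.0000e-04 1.4343e+00] F [ 0.74 -0.82 -1.08] w 0.01916512036693516
tool shift [ 0.0007 -0.      0.02  ] rotvec [ 0.0002  0.0004 -0.0007]
```

View pics/t2.png

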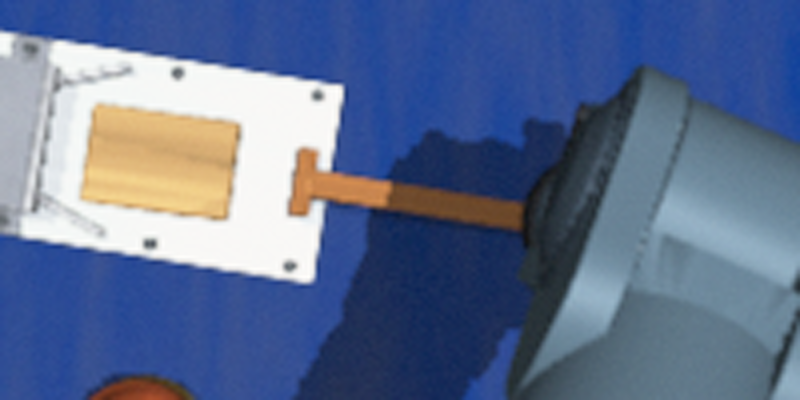

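Call:
play_rows:
  plan:
    - {"x": 0, "y": 0, "z": 0.01, "ax": 0, "ay": 0, "az": 0}
    - {"x": 0, "y": 0, "z": 0.0095, "ax": 0, "ay": 0, "az": 0}
    - {"x": 0, "y": 0, "z": 0, "ax": 0, "ay": 0, "az": 0}
    - {"x": 0.01, "y": 0, "z": 0, "ax": 0, "ay": 0, "az": 0}
    - {"x": 0.01, "y": 0, "z": 0, "ax": 0, "ay": 0, "az": 0}
    - {"x": 0.004, "y": 0, "z": 0, "ax": 0, "ay": 0, "az": 0}
    - {"x": 0, "y": 0, "z": 0, "ax": 0, "ay": 0, "az": 0}
    - {"x": 0, "y": 0, "z": 0, "ax": 0, "ay": 0, "az": 0}

```text
t: 6.45
eef_pos: [0.5211, -0.1225, 0.0301]
tcp_rot: [3.141, 0.0, 1.436]
ft_force: [0.6, 0.5, -1.0]
width: 0.0189
```

```bash
cat > st.py <<'E'
import numpy as np
from workcell import ctrl
s=ctrl.sense();M=np.array([.561,.1606]);u=np.array([np.cos(1.435),np.sin(1.435)]);n=np.array([-u[1],u[0]])
d=s["eef_pos"][:2]-M;f=s["ft_force"]
print("t",s["t"],"face x",round(1000*(d@u+.1614),1),"y",round(1000*(d@n),1),"z",round(1000*s["eef_pos"][2],1),"rpy",np.round(s["tcp_rot"],4),"F along",round(f[:2]@u,2),"lat",round(f[:2]@n,2),"z",round(f[2],2),"w",s["width"])
E
python3 st.py
python3 - <<'E'
from h import *
from workcell import ctrl
c=ctrl.capture("side"); pickle.dump(c,open("side2.pkl","wb"))
crop(c,250,140,400,250,5,"pics/s2.png")
E
```

```text
t 6.45 face x -124.5 y 1.2 z 30.1 rpy [3.1410e+00 5.0000e-04 1.4355e+00] F along 0.54 lat -0.55 z -1.05 w 0.01893344930873826
```

View pics/s2.png

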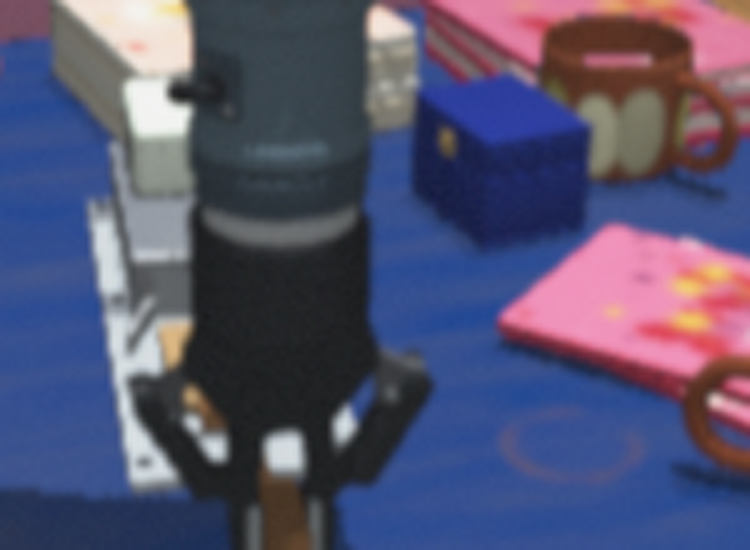

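The hand hides the head in this view (plate is partly visible at crop ≈(180,345)). I'll rely on force and the pose.

Call:
play_rows:
  plan:
    - {"x": 0.002, "y": 0, "z": 0.0015, "ax": 0, "ay": 0, "az": 0}
    - {"x": 0.003, "y": 0, "z": 0, "ax": 0, "ay": 0, "az": 0}
    - {"x": 0.003, "y": 0, "z": 0, "ax": 0, "ay": 0, "az": 0}
    - {"x": 0.003, "y": 0, "z": 0, "ax": 0, "ay": 0, "az": 0}
    - {"x": 0.004, "y": 0, "z": 0, "ax": 0, "ay": 0, "az": 0}
    - {"x": 0.004, "y": 0, "z": 0, "ax": 0, "ay": 0, "az": 0}
    - {"x": 0.004, "y": 0, "z": 0, "ax": 0, "ay": 0, "az": 0}
    - {"x": 0.004, "y": 0, "z": 0, "ax": 0, "ay": 0, "az": 0}

```text
t: 7.3
eef_pos: [0.5246, -0.0956, 0.0283]
tcp_rot: [3.142, 0.0, 1.435]
ft_force: [0.1, -0.8, -0.7]
width: 0.0188
```

```bash
python3 st.py
python3 - <<'E'
from h import *
from workcell import ctrl
c=ctrl.capture("top"); pickle.dump(c,open("top3.pkl","wb"))
crop(c,215,170,375,260,5,"pics/t3.png")
E
```

```text
t 7.3 face x -97.4 y 1.4 z 28.3 rpy [3.1415e+00 1.0000e-04 1.4348e+00] F along -0.78 lat -0.16 z -0.71 w 0.018793121682651008
```

View pics/t3.png

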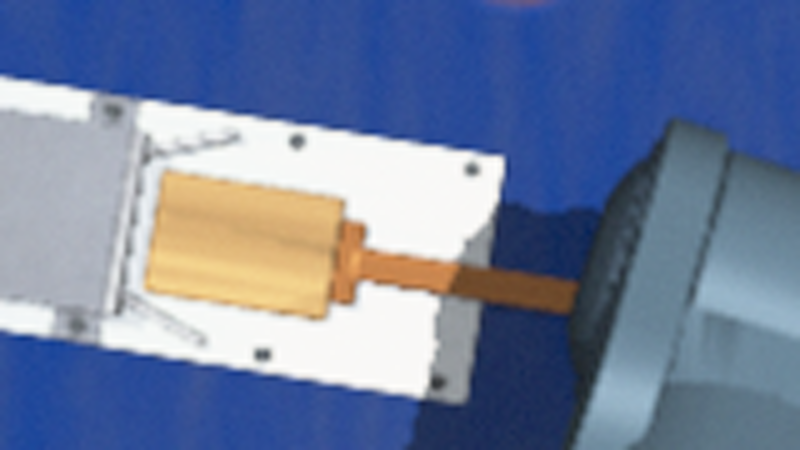

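The top view shows the head flush behind the plate (contact at ≈(340,262)), with the plate near the guide centre line. Next I feed it.

Call:
play_rows:
  plan:
    - {"x": 0.005, "y": 0, "z": 0, "ax": 0, "ay": 0, "az": 0}
    - {"x": 0.005, "y": 0, "z": 0, "ax": 0, "ay": 0, "az": 0}
    - {"x": 0.005, "y": 0, "z": 0, "ax": 0, "ay": 0, "az": 0}
    - {"x": 0.005, "y": 0, "z": 0, "ax": 0, "ay": 0, "az": 0}
    - {"x": 0.005, "y": 0, "z": 0, "ax": 0, "ay": 0, "az": 0}
    - {"x": 0.005, "y": 0, "z": 0, "ax": 0, "ay": 0, "az": 0}

```text
t: 7.95
eef_pos: [0.5286, -0.0658, 0.0283]
tcp_rot: [-3.142, 0.0, 1.435]
ft_force: [0.3, -0.7, -1.4]
width: 0.0193
```

Call:
play_rows:
  plan:
    - {"x": 0.005, "y": 0, "z": 0, "ax": 0, "ay": 0, "az": 0}
    - {"x": 0.005, "y": 0, "z": 0, "ax": 0, "ay": 0, "az": 0}
    - {"x": 0.005, "y": 0, "z": 0, "ax": 0, "ay": 0, "az": 0}
    - {"x": 0.005, "y": 0, "z": 0, "ax": 0, "ay": 0, "az": 0}
    - {"x": 0.005, "y": 0, "z": 0, "ax": 0, "ay": 0, "az": 0}
    - {"x": 0.005, "y": 0, "z": 0, "ax": 0, "ay": 0, "az": 0}

```text
t: 8.55
eef_pos: [0.5327, -0.0361, 0.0283]
tcp_rot: [3.142, 0.0, 1.435]
ft_force: [-0.2, -1.0, -1.1]
width: 0.0186
```

```bash
python3 st.py
```

```text
t 8.55 face x -37.3 y 1.4 z 28.3 rpy [3.1415e+00 1.0000e-04 1.4348e+00] F along -1.02 lat 0.08 z -1.08 w 0.018589269810936584
```

Call:
play_rows:
  plan:
    - {"x": 0.004, "y": 0, "z": 0, "ax": 0, "ay": 0, "az": 0}
    - {"x": 0.004, "y": 0, "z": 0, "ax": 0, "ay": 0, "az": 0}
    - {"x": 0.004, "y": 0, "z": 0, "ax": 0, "ay": 0, "az": 0}
    - {"x": 0.004, "y": 0, "z": 0, "ax": 0, "ay": 0, "az": 0}
    - {"x": 0.004, "y": 0, "z": 0, "ax": 0, "ay": 0, "az": 0}
    - {"x": 0.004, "y": 0, "z": 0, "ax": 0, "ay": 0, "az": 0}
    - {"x": 0.004, "y": 0, "z": 0, "ax": 0, "ay": 0, "az": 0}

```text
t: 9.25
eef_pos: [0.5365, -0.0086, 0.0283]
tcp_rot: [3.142, 0.001, 1.435]
ft_force: [-0.6, -6.0, 0.7]
width: 0.0187
```

Call:
play_rows:
  plan:
    - {"x": 0.003, "y": 0, "z": 0, "ax": 0, "ay": 0, "az": 0}
    - {"x": 0.003, "y": 0, "z": 0, "ax": 0, "ay": 0, "az": 0}
    - {"x": 0.003, "y": 0, "z": 0, "ax": 0, "ay": 0, "az": 0}
    - {"x": 0.003, "y": 0, "z": 0, "ax": 0, "ay": 0, "az": 0}
    - {"x": 0.002, "y": 0, "z": 0, "ax": 0, "ay": 0, "az": 0}

```text
t: 9.75
eef_pos: [0.5385, 0.005, 0.0284]
tcp_rot: [3.141, 0.001, 1.434]
ft_force: [-0.5, -4.4, 0.2]
width: 0.0191
```

```bash
python3 st.py
```

```text
t 9.75 face x 4.2 y 1.2 z 28.4 rpy [3.1413e+00 9.0000e-04 1.4345e+00] F along -4.42 lat -0.11 z 0.23 w 0.01911049900040949
```

Call:
play_rows:
  plan:
    - {"x": 0.002, "y": 0, "z": 0, "ax": 0, "ay": 0, "az": 0}
    - {"x": 0.002, "y": 0, "z": 0, "ax": 0, "ay": 0, "az": 0}
    - {"x": 0.002, "y": 0, "z": 0, "ax": 0, "ay": 0, "az": 0}
    - {"x": 0.002, "y": 0, "z": 0, "ax": 0, "ay": 0, "az": 0}

```text
t: 10.15
eef_pos: [0.5394, 0.0132, 0.0282]
tcp_rot: [-3.141, 0.0, 1.435]
ft_force: [-0.9, -3.9, -0.4]
width: 0.0184
```

Call:
play_rows:
  plan:
    - {"x": 0.001, "y": 0, "z": 0, "ax": 0, "ay": 0, "az": 0}
    - {"x": 0.001, "y": 0, "z": 0, "ax": 0, "ay": 0, "az": 0}
    - {"x": 0.001, "y": 0, "z": 0, "ax": 0, "ay": 0, "az": 0}
    - {"x": 0.001, "y": 0, "z": 0, "ax": 0, "ay": 0, "az": 0}

```text
t: 10.55
eef_pos: [0.5399, 0.0171, 0.0283]
tcp_rot: [-3.141, 0.0, 1.435]
ft_force: [-0.3, -4.4, -0.0]
width: 0.0191
```

```bash
python3 st.py
```

```text
t 10.55 face x 16.3 y 1.4 z 28.3 rpy [-3.1415e+00  1.0000e-04  1.4348e+00] F along -4.4 lat -0.34 z -0.0 w 0.019090779933715656
```

Call:
play_rows:
  plan:
    - {"x": 0.001, "y": 0, "z": 0, "ax": 0, "ay": 0, "az": 0}
    - {"x": 0.001, "y": 0, "z": 0, "ax": 0, "ay": 0, "az": 0}
    - {"x": 0.001, "y": 0, "z": 0, "ax": 0, "ay": 0, "az": 0}
    - {"x": 0.001, "y": 0, "z": 0, "ax": 0, "ay": 0, "az": 0}

```text
t: 10.95
eef_pos: [0.5405, 0.0211, 0.0283]
tcp_rot: [-3.142, 0.0, 1.435]
ft_force: [-0.7, -3.5, 0.4]
width: 0.019
```

Call:
play_rows:
  plan:
    - {"x": 0.001, "y": 0, "z": 0, "ax": 0, "ay": 0, "az": 0}
    - {"x": 0.001, "y": 0, "z": 0, "ax": 0, "ay": 0, "az": 0}
    - {"x": 0.001, "y": 0, "z": 0, "ax": 0, "ay": 0, "az": 0}
    - {"x": 0.001, "y": 0, "z": 0, "ax": 0, "ay": 0, "az": 0}

```text
t: 11.35
eef_pos: [0.5411, 0.025, 0.0283]
tcp_rot: [-3.142, 0.0, 1.435]
ft_force: [-0.8, -3.7, -0.9]
width: 0.019
```

Call:
play_rows:
  plan:
    - {"x": 0.001, "y": 0, "z": 0, "ax": 0, "ay": 0, "az": 0}
    - {"x": 0.001, "y": 0, "z": 0, "ax": 0, "ay": 0, "az": 0}
    - {"x": 0.001, "y": 0, "z": 0, "ax": 0, "ay": 0, "az": 0}
    - {"x": 0.001, "y": 0, "z": 0, "ax": 0, "ay": 0, "az": 0}

```text
t: 11.75
eef_pos: [0.5416, 0.029, 0.0283]
tcp_rot: [3.142, 0.0, 1.435]
ft_force: [-0.6, -4.8, -0.9]
width: 0.0189
```

Call:
play_rows:
  plan:
    - {"x": 0.001, "y": 0, "z": 0, "ax": 0, "ay": 0, "az": 0}
    - {"x": 0.001, "y": 0, "z": 0, "ax": 0, "ay": 0, "az": 0}
    - {"x": 0.001, "y": 0, "z": 0, "ax": 0, "ay": 0, "az": 0}
    - {"x": 0.001, "y": 0, "z": 0, "ax": 0, "ay": 0, "az": 0}

```text
t: 12.15
eef_pos: [0.542, 0.0311, 0.0285]
tcp_rot: [3.141, 0.004, 1.434]
ft_force: [-2.9, -10.1, 2.6]
width: 0.0194
```

Call:
play_rows:
  plan:
    - {"x": 0.001, "y": 0, "z": 0, "ax": 0, "ay": 0, "az": 0}
    - {"x": 0.001, "y": 0, "z": 0, "ax": 0, "ay": 0, "az": 0}

```text
t: 12.35
eef_pos: [0.5423, 0.033, 0.0285]
tcp_rot: [3.141, 0.004, 1.434]
ft_force: [-2.3, -9.7, 2.0]
width: 0.0187
```

Call:
play_rows:
  plan:
    - {"x": 0.001, "y": 0, "z": 0, "ax": 0, "ay": 0, "az": 0}
    - {"x": 0.001, "y": 0, "z": 0, "ax": 0, "ay": 0, "az": 0}
    - {"x": 0.001, "y": 0, "z": 0, "ax": 0, "ay": 0, "az": 0}

```text
t: 12.65
eef_pos: [0.5426, 0.0359, 0.0286]
tcp_rot: [3.141, 0.004, 1.434]
ft_force: [-1.4, -11.4, 2.4]
width: 0.019
```

Call:
play_rows:
  plan:
    - {"x": 0.001, "y": 0, "z": 0, "ax": 0, "ay": 0, "az": 0}
    - {"x": 0.0005, "y": 0, "z": 0, "ax": 0, "ay": 0, "az": 0}

```text
t: 12.85
eef_pos: [0.5429, 0.0375, 0.0285]
tcp_rot: [3.141, 0.004, 1.434]
ft_force: [-2.9, -9.9, 2.3]
width: 0.019
```

Call:
play_rows:
  plan:
    - {"x": 0.0005, "y": 0, "z": 0, "ax": 0, "ay": 0, "az": 0}
    - {"x": 0.0005, "y": 0, "z": 0, "ax": 0, "ay": 0, "az": 0}

```text
t: 13.05
eef_pos: [0.543, 0.0384, 0.0285]
tcp_rot: [3.141, 0.004, 1.434]
ft_force: [-2.3, -10.0, 2.3]
width: 0.0191
```

Call:
play_rows:
  plan:
    - {"x": 0.0005, "y": 0, "z": 0, "ax": 0, "ay": 0, "az": 0}
    - {"x": 0.0005, "y": 0, "z": 0, "ax": 0, "ay": 0, "az": 0}

```text
t: 13.25
eef_pos: [0.5431, 0.0386, 0.0286]
tcp_rot: [3.141, 0.006, 1.434]
ft_force: [-2.6, -13.8, 3.0]
width: 0.0189
```

Call:
play_rows:
  plan:
    - {"x": 0, "y": 0, "z": 0, "ax": 0, "ay": 0, "az": 0}
    - {"x": 0, "y": 0, "z": 0, "ax": 0, "ay": 0, "az": 0}

```text
t: 13.45
eef_pos: [0.543, 0.0386, 0.0286]
tcp_rot: [3.141, 0.006, 1.433]
ft_force: [-3.0, -12.0, 2.8]
width: 0.0188
```

Call:
play_rows:
  plan:
    - {"x": 0.0005, "y": 0, "z": 0, "ax": 0, "ay": 0, "az": 0}
    - {"x": 0, "y": 0, "z": 0, "ax": 0, "ay": 0, "az": 0}
    - {"x": 0, "y": 0, "z": 0, "ax": 0, "ay": 0, "az": 0}

```text
t: 13.75
eef_pos: [0.5431, 0.0386, 0.0287]
tcp_rot: [3.141, 0.007, 1.433]
ft_force: [-3.2, -13.8, 3.8]
width: 0.0193
```

```bash
python3 st.py
```

```text
t 13.75 face x 38.1 y 1.3 z 28.7 rpy [3.1413 0.0068 1.4332] F along -14.11 lat 1.29 z 3.84 w 0.019291374558439704
```

Call:
play_rows:
  plan:
    - {"x": 0, "y": 0, "z": 0, "ax": 0, "ay": 0, "az": 0}
    - {"x": 0, "y": 0, "z": 0, "ax": 0, "ay": 0, "az": 0}
    - {"x": 0, "y": 0, "z": 0, "ax": 0, "ay": 0, "az": 0}
    - {"x": 0, "y": 0, "z": 0, "ax": 0, "ay": 0, "az": 0}
    - {"x": 0, "y": 0, "z": 0, "ax": 0, "ay": 0, "az": 0}
    - {"x": 0, "y": 0, "z": 0, "ax": 0, "ay": 0, "az": 0}

```text
t: 14.35
eef_pos: [0.5431, 0.0386, 0.0287]
tcp_rot: [3.141, 0.007, 1.433]
ft_force: [-2.9, -13.5, 4.3]
width: 0.0193
```

```bash
python3 st.py
python3 - <<'E'
from h import *
from workcell import ctrl
c=ctrl.capture("top"); pickle.dump(c,open("top4.pkl","wb"))
crop(c,155,165,355,265,4,"pics/t4.png")
E
```

```text
t 14.35 face x 38.1 y 1.3 z 28.7 rpy [3.1412 0.0068 1.4333] F along -13.81 lat 1.09 z 4.3 w 0.01926532387154345
```

View pics/t4.png

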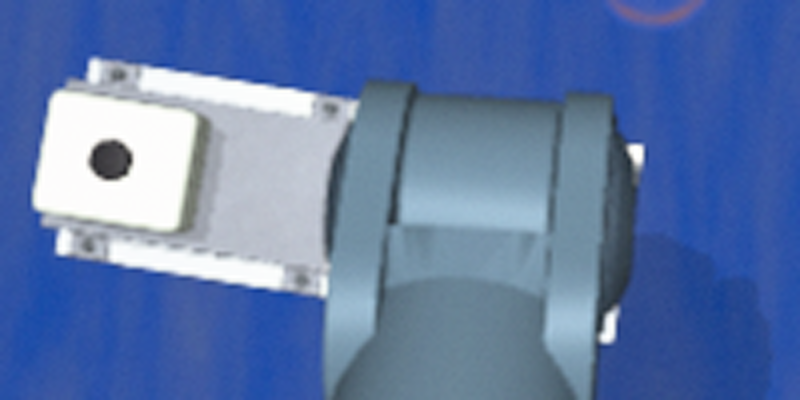

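Call:
play_rows:
  plan:
    - {"x": -0.004, "y": 0, "z": 0, "ax": 0, "ay": 0, "az": 0}
    - {"x": -0.004, "y": 0, "z": 0, "ax": 0, "ay": 0, "az": 0}
    - {"x": -0.01, "y": 0, "z": 0, "ax": 0, "ay": 0, "az": 0}
    - {"x": -0.015, "y": 0, "z": 0, "ax": 0, "ay": 0, "az": 0}
    - {"x": -0.02, "y": 0, "z": 0, "ax": 0, "ay": 0, "az": 0}
    - {"x": -0.025, "y": 0, "z": 0, "ax": 0, "ay": 0, "az": 0}
    - {"x": -0.025, "y": 0, "z": 0, "ax": 0, "ay": 0, "az": 0}
    - {"x": -0.025, "y": 0, "z": 0, "ax": 0, "ay": 0, "az": 0}
    - {"x": -0.025, "y": 0, "z": 0, "ax": 0, "ay": 0, "az": 0}
    - {"x": -0.02, "y": 0, "z": 0, "ax": 0, "ay": 0, "az": 0}

```text
t: 15.4
eef_pos: [0.5194, -0.1317, 0.0283]
tcp_rot: [3.141, -0.0, 1.434]
ft_force: [1.0, -0.4, -1.4]
width: 0.0195
```

Call:
play_rows:
  plan:
    - {"x": -0.025, "y": 0, "z": 0, "ax": 0, "ay": 0, "az": 0}
    - {"x": -0.025, "y": 0, "z": 0, "ax": 0, "ay": 0, "az": 0}
    - {"x": -0.02, "y": 0, "z": 0, "ax": 0, "ay": 0, "az": 0}
    - {"x": 0, "y": 0, "z": 0, "ax": 0, "ay": 0, "az": 0}
    - {"x": 0, "y": 0, "z": 0, "ax": 0, "ay": 0, "az": 0}
    - {"x": 0, "y": 0, "z": 0, "ax": 0, "ay": 0, "az": 0}

```text
t: 16.0
eef_pos: [0.5101, -0.1984, 0.0281]
tcp_rot: [-3.141, -0.001, 1.435]
ft_force: [0.0, -0.1, -2.1]
width: 0.0188
```

```bash
python3 st.py
python3 - <<'E'
from h import *
from workcell import ctrl
c=ctrl.capture("top"); pickle.dump(c,open("top5.pkl","wb"))
a=pickle.load(open("top0.pkl","rb"))
crop(c,215,170,415,270,4,"pics/t5.png")
E
```

```text
t 16.0 face x -201.2 y 1.8 z 28.1 rpy [-3.1411e+00 -7.0000e-04  1.4352e+00] F along -0.06 lat -0.02 z -2.15 w 0.01884339560961641
```

View pics/t5.png

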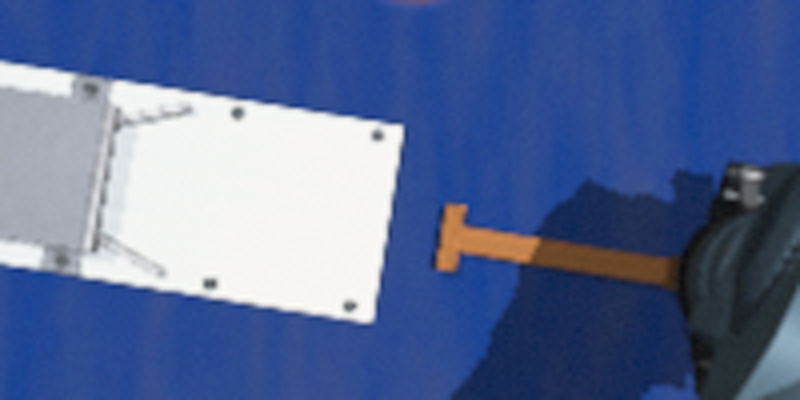

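The plate is fully inside. The head (≈(450,237)) is clear of the bed edge (≈(390,225)). Now I lower it.

Call:
play_rows:
  plan:
    - {"x": 0, "y": 0, "z": 0.004, "ax": 0, "ay": 0, "az": 0}
    - {"x": 0, "y": 0, "z": 0.003, "ax": 0, "ay": 0, "az": 0}
    - {"x": 0, "y": 0, "z": 0.0015, "ax": 0, "ay": 0, "az": 0}
    - {"x": 0, "y": 0, "z": 0, "ax": 0, "ay": 0, "az": 0}

```text
t: 16.45
eef_pos: [0.5101, -0.1985, 0.0194]
tcp_rot: [-3.141, -0.0, 1.435]
ft_force: [0.8, 0.4, -1.7]
width: 0.0192
```

Call:
play_rows:
  plan:
    - {"x": 0, "y": 0, "z": 0.001, "ax": 0, "ay": 0, "az": 0}
    - {"x": 0, "y": 0, "z": 0.001, "ax": 0, "ay": 0, "az": 0}
    - {"x": 0, "y": 0, "z": 0, "ax": 0, "ay": 0, "az": 0}

```text
t: 16.75
eef_pos: [0.5104, -0.199, 0.0177]
tcp_rot: [-3.142, 0.0, 1.435]
ft_force: [-0.1, -0.2, -1.0]
width: 0.0189
```

Call:
play_rows:
  plan:
    - {"x": 0, "y": 0, "z": 0.001, "ax": 0, "ay": 0, "az": 0}
    - {"x": 0, "y": 0, "z": 0.0005, "ax": 0, "ay": 0, "az": 0}
    - {"x": 0, "y": 0, "z": 0, "ax": 0, "ay": 0, "az": 0}

```text
t: 17.05
eef_pos: [0.5105, -0.199, 0.0175]
tcp_rot: [3.141, 0.0, 1.435]
ft_force: [-3.6, 0.9, 7.6]
width: 0.0187
```

Call:
play_rows:
  plan:
    - {"x": 0, "y": 0, "z": -0.001, "ax": 0, "ay": 0, "az": 0}
    - {"x": 0, "y": 0, "z": 0, "ax": 0, "ay": 0, "az": 0}
    - {"x": 0, "y": 0, "z": 0, "ax": 0, "ay": 0, "az": 0}
    - {"x": 0, "y": 0, "z": 0, "ax": 0, "ay": 0, "az": 0}
    - {"x": 0, "y": 0, "z": 0, "ax": 0, "ay": 0, "az": 0}
    - {"x": 0, "y": 0, "z": 0, "ax": 0, "ay": 0, "az": 0}
  gripper: 0.06

```text
t: 17.65
eef_pos: [0.5104, -0.1989, 0.0172]
tcp_rot: [-3.141, -0.0, 1.435]
ft_force: [0.1, -0.4, -0.1]
width: 0.0605
```

Call:
play_rows:
  plan:
    - {"x": 0, "y": 0, "z": -0.01, "ax": 0, "ay": 0, "az": 0}
    - {"x": 0, "y": 0, "z": -0.02, "ax": 0, "ay": 0, "az": 0}
    - {"x": 0, "y": 0, "z": -0.03, "ax": 0, "ay": 0, "az": 0}
    - {"x": 0, "y": 0, "z": -0.03, "ax": 0, "ay": 0, "az": 0}
    - {"x": 0, "y": 0, "z": -0.03, "ax": 0, "ay": 0, "az": 0}
    - {"x": 0, "y": 0, "z": -0.03, "ax": 0, "ay": 0, "az": 0}
    - {"x": 0, "y": 0, "z": 0, "ax": 0, "ay": 0, "az": 0}

```text
t: 18.35
eef_pos: [0.5133, -0.2004, 0.1728]
tcp_rot: [3.133, 0.003, 1.435]
ft_force: [0.7, -0.9, 0.5]
width: 0.0599
```

```bash
python3 st.py
python3 - <<'E'
from h import *
from workcell import ctrl
c=ctrl.capture("side"); crop(c,180,120,430,320,3.2,"pics/s6.png")
E
```

```text
t 18.35 face x -202.8 y -1.6 z 172.8 rpy [3.1329 0.0033 1.4349] F along -0.82 lat -0.81 z 0.53 w 0.05987227224528517
```

View pics/s6.png

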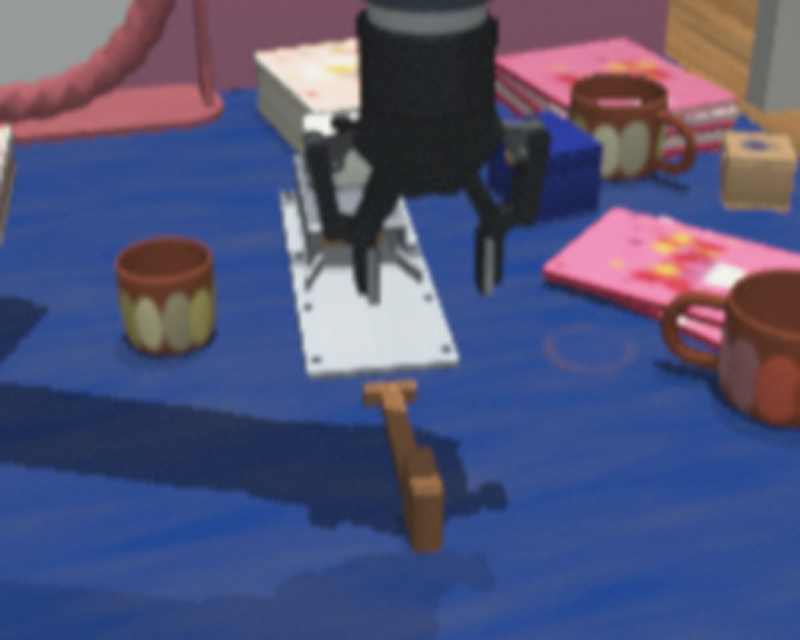

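The stick lies flat on the counter (crop ≈(410,470)), clear of the bed. The plate edge is visible inside the opening (≈(345,240)), and the cup, mug and box are in place. The gripper touches nothing.

```bash
python3 -c "
from workcell import ctrl
ctrl.job_done()"
```

```text
the job is handed in; nothing more can be done
```

The plate is fed fully into the machine, the slide is pressed home, and the job was handed in at about 18.4 s. No verdict was reported, so the results below come from my own readings.

- **Feeding:** I pushed the plate in with the stick's head. The drag bar showed at about 4 N, and the slide moved at about 10 N measured at the wrist. It then stopped hard, with the head about 38 mm inside, within the given 25 to 52 mm.
- **Pressing:** I held it there for about 1 s at 12 to 14 N along the feed. The highest reading was about 14.5 N counting all directions, against the 22 N limit. I read the force only at the end of each move, so a brief peak in between would not have shown.
- **Putting back:** I drew the stick out, set it on the counter (contact felt at about 8 N), released it and raised the hand clear.

The last side picture shows the stick flat on the counter, with its head about 200 mm outside the opening. The plate is under the guard, its centre about 83 mm in by calculation. The cup, mug and box look unmoved, and nothing touches the gripper.

The slide being home is judged from the hard stop and the force, because it cannot be seen. The plate's final angle was not measured; it sits between the guides. No check failed.

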